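# Level the fish griddle with its screw foot

### The arm

A 6-joint arm with a two-finger parallel gripper is mounted at the origin on the work surface. World frame = base frame: x ahead of the robot, y to its left, z up, the work surface at z = 0. Lengths are in m, angles in rad, forces in N, time in s.
With the tool pointing down it reaches from about 0.3 to 0.875 m from the base axis. Payload 6.4 kg.
Tool frame: the origin (TCP) lies at the very end of the fingers, on their centre line; the grasp point (between the pads) lies tcp_to_grasp behind it (tcp_to_grasp is the distance from the TCP to the grasp point, in m); z points along the fingers, y is the direction in which the jaws open and shut (so a half turn about z gives the same grasp; the last joint's range is limited). The gripper opens to 85 mm and grips with 20 to 120 N. Pads are 22 mm wide; open, the fingers measure 114 mm over their backs; the gripper's body (76 mm by 85 mm) begins 54 mm behind the grasp point. The pads swing forward as they close: fully open they stand 13 mm farther back than shut.
Start: joints at [1.07, 0.181, 1.607, -0, 1.354, -0.206], TCP at [0.167, 0.55, 0.231] pointing down, gripper open.
Joint ranges: [-2.99, 2.99], [-0.89, 2.07], [0.3, 2.58], [-1.14, 4.28], [0, 2.63], [-3.12, 3.12]. Speed limits (rad/s): [2.57, 2.57, 3.01, 3.14, 3.14, 3.14].

### API

Orientations are given as a unit quaternion [w, x, y, z].
In Python, from bench import get_obs, camera, hand_in, tcp_to_grasp gives the robot as it stands.
- The arm moves only by the shell command python3 -m inch 'ROWS' [OPENING]. ROWS is JSON, a list of rows, each an object with "delta_pos": the shift along the tool's x, y, z in cm, a list of three; "rotation": the turn, a rotation vector about the tool's x, y, z in rad, a list of three. In form: [{"delta_pos": [x, y, z], "rotation": [rx, ry, rz]}, ...]. A call has 1 to 10 rows; each row shifts and turns the commanded pose from where the row before left it, along the tool's axes as they then stand; what a row does not reach is not made up. A row lasts 1/10 s, in which the tool goes at most 50 mm and 8.59 degrees, less where a joint would pass 70% of its speed; a pose out of reach is approached as far as the arm can. A call is refused whole if a number of a shift passes 5 or a number of a turn 0.15, either way. A call with a gripper value outside its range is refused whole. OPENING is the finger opening in cm, from 0 to 8.54, set as the call begins (- or left out, the last holds). The fingers move at their own pace and stop on an object; the grip force is fixed at half the most. Time passes only in rows, so rows that do not move let the fingers close. It gives the time, the measured TCP pose, the force and the opening at its end, in the units of the state.
- get_obs(): the state, without advancing time (a new reading comes with each control period).
- camera(name): name is "scene" or "top" or "wrist"; returns a dict with "color" (384x512x3 uint8, red, green, blue), "vfov" (degrees; the focal length in pixels is half the picture's height over the tangent of half this angle, whatever the lens; pixels are square), "cx", "cy" (the principal point, pixels), "k1" (the pictures are not rectified: a ray, as slopes to the right and down, at radius r is drawn at 1 + k1 r^2 times it, then the intrinsics apply), "eye" and "orientation" of the camera in the world; the wrist camera has in their place "T_tool_cam" (4x4, takes a point from camera to tool coordinates, whose origin is the TCP and whose axes are the flange's). Camera axes: x right, y down, z forward; pixel columns grow to the right and rows downward; lengths in m; the calibration is good to about 2 mm. A picture is of the moment at which its call begins: read the wrist's pose just before it. There is no depth.
- hand_in(): hands the job in, once; it reports no verdict.
The state is a dict: "time_s": time; "q": joint angles; "dq": joint speeds; "joint_efforts": joint torques, N m; "eef_pos": TCP position; "eef_rot": TCP orientation; "wrist_force": force on the tool from outside, world axes, zero at the start; "torque": the same for the moment, N m; "opening": opening from 0.0 (shut) to 1.0 (fully open).
Only numpy, scipy, OpenCV 4.12 (cv2) and the standard library are available. Lean on these libraries where they do the work, as an engineer would, in place of code of your own. Each camera call takes 0.05 s, during which the arm holds its last target.

### The job

The two folding tables do not meet flush, so the fish griddle stands out of level. Stand the spirit level on the bare griddle plate, lengthwise along it, let go of it, then turn the black knob of the screw foot at the griddle's right-hand end until the bubble rests centred between its two lines. Then press down on the level steadily with about a kilogram's weight to see that the bubble stays centred, and finish like that, still pressing it onto the plate; do not shove the griddle about, and leave everything else where it is.

Things in the scene. Friction and masses are not known exactly. Their poses are not given: they have to be found in the camera images.
- griddle: gas griddle, a cream housing with a flat dark steel plate on top, 9 kg, loose on the tables. Origin at table height under the plate's middle; x points away from the robot, y along its length to the left, z up. It stands on two rubber feet at its left end (y = +170 mm, on the left table) and one screw foot at y = -262 mm (on the right table). The plate's top is 110 mm above the origin.
- plate (a point): the middle of the top of the griddle plate, with the griddle's axes. The plate is 300 mm (x) by 400 mm (y), with steel lips 16 mm high along both short ends and 22 mm along the far side, none in front. The left table is 3 to 6 mm higher, so the right end starts too low: the plate slopes 7 to 15 mrad along its length, and is level across.
- knob_grip (a point): the middle of the screw foot's round black fluted knob: 44 mm across, 26 mm high (13 mm above and below this point), axis upright, at griddle x = 0, y = -262 mm, about 105 mm above the table. It stands clear on a bracket, 62 mm from the end of the plate and 14 mm above the bracket's boss. It stays at this height as it is turned: the griddle's end rises or sinks.
- knob (a joint): angle of the knob, rad, about 0 (-0.2 to 0) at the start; positive is clockwise seen from above, which drives the foot out and raises the griddle's right end by 1.6 mm per rad (10 mm a turn), over a base of 432 mm. Range -0.8 to 6.0; it stays where it is left and takes 0.2 N m to turn. Levelling takes 1.8 to 4.2 rad clockwise.
- level: aluminium spirit level, a straight bar 280 mm long (x), 26 mm wide (y), 46 mm high (z), 0.35 kg, standing on its long edge on the right of the table, lengthwise roughly away from the robot. Origin at the centre of its underside. In the middle 72 mm of its top edge is an open window with the vial; the top edge is flat and solid from 36 to 140 mm either side of the middle.
- vial (a point): the middle of the level's vial, 43 mm above the level's underside. The vial is a green tube 13 mm thick along the level's x, with two black lines 12 mm either side of its middle.
- bubble (a joint): place of the pale bubble along the vial, m, 0 in the middle, positive towards the level's +x. It is 18 mm long, so it is between the lines when within 3 mm of 0. It runs to the higher end, 1.1 mm per mrad of the level's slope, stops at 22 mm, and takes about a second to come to rest.
- scraper: griddle scraper: wooden handle 20 mm thick, steel blade 70 mm wide, 250 mm long in all, lying on the table beside the level (which of the two lies nearer the griddle varies); origin on the table under its middle, x towards the blade. Leave it alone.
- grill_press: round cast-iron grill press, 100 mm across, 45 mm high over its wooden handle, standing on the rear left part of the griddle plate; origin at the centre of its underside. Leave it alone.
- oil_bottle: oil bottle, 62 mm across, 190 mm tall; origin at the centre of its underside. Leave it alone.
- salt_tub: white salt tub with a steel lid, 78 mm across, 65 mm tall; origin at the centre of its underside. Leave it alone.
- tongs: steel tongs 250 mm long, 20 mm high, lying along x; origin under the middle. Leave them alone.

How it is judged:
By the outcome, as a careful person would: the job done as asked, in the order asked, and still so for the second after the job is handed in, while the arm keeps its last pose, push and grip.
It also fails if it takes over 72 s, if anything falls off the work surface, if the arm or the gripper's body presses on something with over 40 N, if the wrist force passes 120 N, or if a joint passes its speed limit or range.

## Working session

There is one attempt and no reset: what is moved stays moved. The work goes in short steps, Python scripts to look and compute and a shell command to move; the robot and the scene stay as the last step left them, time stands still between calls to the robot, and variables do not carry over. Pictures are saved under pics/ and viewed, and the job is handed in when it is done.

```bash
ls; mkdir -p pics
cat > h.py <<'E'
import numpy as np, cv2
from bench import get_obs, camera, tcp_to_grasp
from scipy.spatial.transform import Rotation as R
def rot(q): return R.from_quat([q[1],q[2],q[3],q[0]])
def snap(name,fn=None):
    o=get_obs(); c=camera(name)
    if name=='wrist':
        T=np.eye(4); T[:3,:3]=rot(o['eef_rot']).as_matrix(); T[:3,3]=o['eef_pos']
        M=T@np.array(c['T_tool_cam'])
    else:
        M=np.eye(4); q=np.array(c['orientation'])
        M[:3,:3]=rot(q).as_matrix() if q.shape==(4,) else q
        M[:3,3]=c['eye']
    c['M']=M
    h=c['color'].shape[0]; c['f']=h/2/np.tan(np.radians(c['vfov'])/2)
    if fn:
        cv2.imwrite('pics/'+fn+'.png',c['color'][:,:,::-1])
        np.savez('pics/'+fn+'.npz',M=M,f=c['f'],cx=c['cx'],cy=c['cy'],k1=c['k1'],color=c['color'])
    return c
def load(fn):
    return {k:(v if v.ndim else float(v)) for k,v in np.load('pics/'+fn+'.npz').items()}
def ray(c,uv):
    K=np.array([[c['f'],0,c['cx']],[0,c['f'],c['cy']],[0,0,1.]])
    p=cv2.undistortPoints(np.array(uv,float).reshape(-1,1,2),K,np.array([c['k1'],0,0,0.]))[:,0]
    d=np.c_[p,np.ones(len(p))]@c['M'][:3,:3].T
    return c['M'][:3,3],d
def onz(c,uv,z):
    o,d=ray(c,uv); return o+d*((z-o[2])/d[:,2])[:,None]
def proj(c,P):
    P=np.atleast_2d(P); q=(P-c['M'][:3,3])@c['M'][:3,:3]
    s=q[:,:2]/q[:,2:]; r2=(s**2).sum(1,keepdims=True)
    return s*(1+c['k1']*r2)*c['f']+[c['cx'],c['cy']]
E
python3 - <<'E'
from h import *
o=get_obs(); print(o); 
try: print(tcp_to_grasp())
except Exception: print(tcp_to_grasp)
for n in ['scene','top','wrist']:
    c=snap(n,n+'0'); print(n,c['f'],c['cx'],c['cy'],c['k1'],c['M'].round(3).tolist())
E
```

```text
pics
{'time_s': 0.0, 'q': array([ 1.06971680e+00,  1.81569700e-01,  1.60802250e+00,  4.55674353e-06,
        1.35379919e+00, -2.06311164e-01]), 'dq': array([ 0.00349245, -0.00094334, -0.00011528,  0.00127754, -0.00054256,
       -0.00034742]), 'joint_efforts': array([ 1.16749445e-03, -4.44893861e+01, -3.51326108e+01, -1.39424951e-04,
        9.08457820e-03,  3.39710340e-06]), 'eef_pos': array([0.16676032, 0.54970029, 0.23036104]), 'eef_rot': array([-3.13597813e-04,  1.46851605e-01,  9.89158125e-01, -8.42925424e-04]), 'wrist_force': array([-0.32172244,  0.43979277, -0.17228449]), 'torque': array([ 0.06111533,  0.02824098, -0.05945687]), 'opening': 0.9980704242378919}
0.0187
scene 475.9872476434488 251.14522268185823 198.72982877469641 -0.1696798480678849 [[0.89, 0.222, -0.399, 1.058], [0.456, -0.474, 0.754, -1.164], [-0.022, -0.852, -0.523, 0.799], [0.0, 0.0, 0.0, 1.0]]
top 483.4639771595332 260.1788936407171 199.78283723158845 -0.11778069551350795 [[-0.029, -0.998, 0.063, 0.418], [-0.999, 0.03, 0.015, -0.173], [-0.017, -0.063, -0.998, 1.437], [0.0, 0.0, 0.0, 1.0]]
wrist 323.7841241319779 251.6100716071733 188.6954018797909 -0.01945058094122778 [[0.291, 0.91, 0.297, 0.091], [0.957, -0.276, -0.092, 0.573], [-0.002, 0.311, -0.95, 0.374], [0.0, 0.0, 0.0, 1.0]]
```

View pics/top0.png

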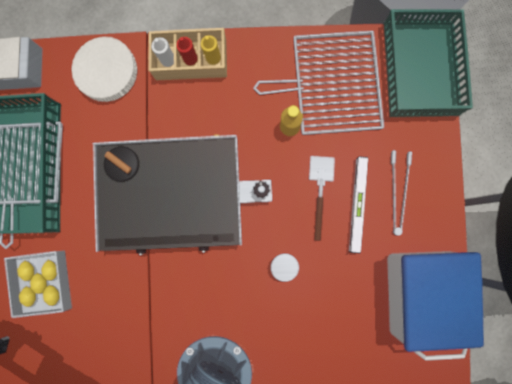

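View pics/scene0.png

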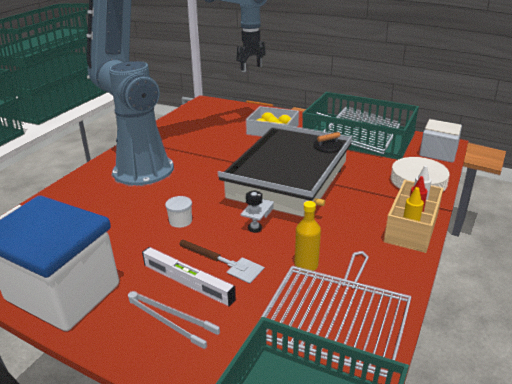

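The top view shows the griddle around px (168,192), its knob at (261,189), the scraper at (320,195), the level at (359,205) and the tongs at (401,195). Next I'll measure them.

Run:
```python
import cv2
im=cv2.imread('pics/top0.png')
cv2.imwrite('pics/t_a.png',cv2.resize(im[120:260,80:280],None,fx=4,fy=4,interpolation=cv2.INTER_CUBIC))
cv2.imwrite('pics/t_b.png',cv2.resize(im[130:270,290:430],None,fx=4,fy=4,interpolation=cv2.INTER_CUBIC))
```

```text
(no output)
```

View pics/t_a.png

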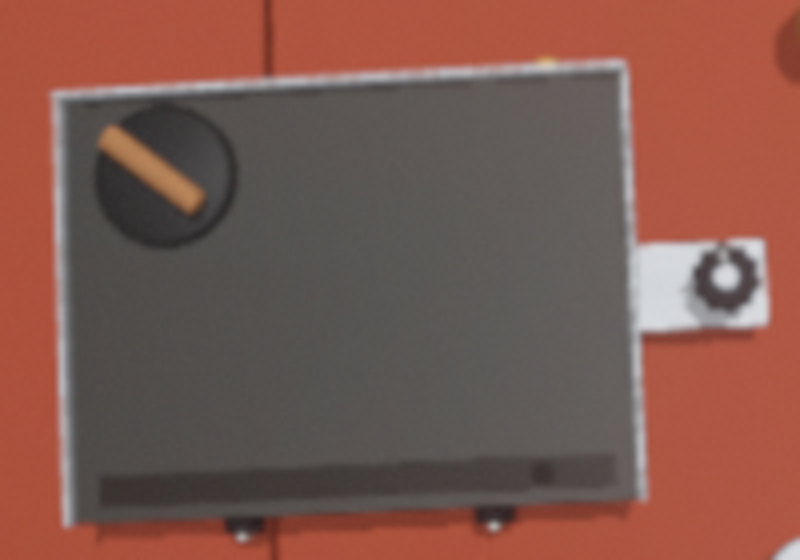

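View pics/t_b.png

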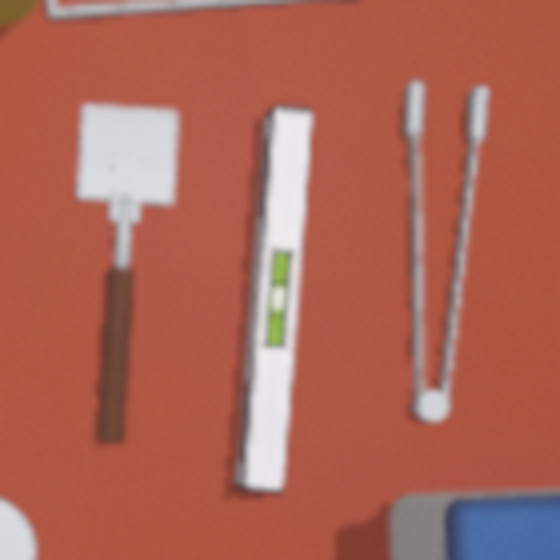

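Run:
```python
from h import *
c=load('top0'); s=load('scene0')
A=lambda x,y:(80+x/4-.375,120+y/4-.375)
B=lambda x,y:(290+x/4-.375,130+y/4-.375)
lv=[B(270,107),B(312,109),B(285,491),B(238,489)]
P=onz(c,lv,.046); print('level corners',P.round(4).tolist())
far=(P[0]+P[1])/2; near=(P[2]+P[3])/2
print('len',np.linalg.norm(far-near),'mid',(far+near)/2,'yaw',np.arctan2(*(far-near)[1::-1]))
print('vial',onz(c,[B(278,298)],.043))
# plate corners lip
L=onz(c,[A(53,93),A(625,63)],.13); F=onz(c,[A(68,523),A(645,498)],.126)
print('farLR',L.round(4).tolist(),'front',F.round(4).tolist())
print('len',np.linalg.norm(L[0]-L[1]),np.linalg.norm(F[0]-F[1]))
for n,p,z in [('knob',A(725,280),.118),('gpress',A(165,176),.15),('boss',A(768,240),.08),('boss2',A(768,326),.08)]:
  print(n,onz(c,[p],z))
hs=cv2.cvtColor(s['color'],cv2.COLOR_RGB2HSV)
m=cv2.inRange(hs,(35,100,80),(75,255,255)); m[:250]=0;m[290:]=0;m[:,:150]=0;m[:,210:]=0
ys,xs=np.nonzero(m);print(xs.mean(),ys.mean(),len(xs)); print('vial scene',onz(s,[(xs.mean(),ys.mean())],.043))
im=s['color'][170:310,130:330,::-1]; cv2.imwrite('pics/s_a.png',cv2.resize(im,None,fx=4,fy=4,interpolation=cv2.INTER_CUBIC))
```

```text
level corners [[0.6246, -0.4378, 0.046], [0.6223, -0.4685, 0.046], [0.3467, -0.4373, 0.046], [0.3492, -0.4034, 0.046]]
len 0.2774790004925997 mid [ 0.48570015 -0.43674278  0.046     ] yaw -0.11853241757016557
vial [[ 0.48569204 -0.43816445  0.043     ]]
farLR [[0.6743, 0.3087, 0.13], [0.6801, -0.0921, 0.13]] front [[0.3752, 0.3012, 0.126], [0.3828, -0.0979, 0.126]]
len 0.400894101743106 0.39920900307022567
knob [[ 0.52982456 -0.15618778  0.118     ]]
gpress [[0.60989916 0.22244311 0.15      ]]
boss [[ 0.56042168 -0.1868271   0.08      ]]
boss2 [[ 0.49970247 -0.18498558  0.08      ]]
185.2972972972973 269.0 37
vial scene [[ 0.4848345  -0.43898901  0.043     ]]
```

View pics/s_a.png

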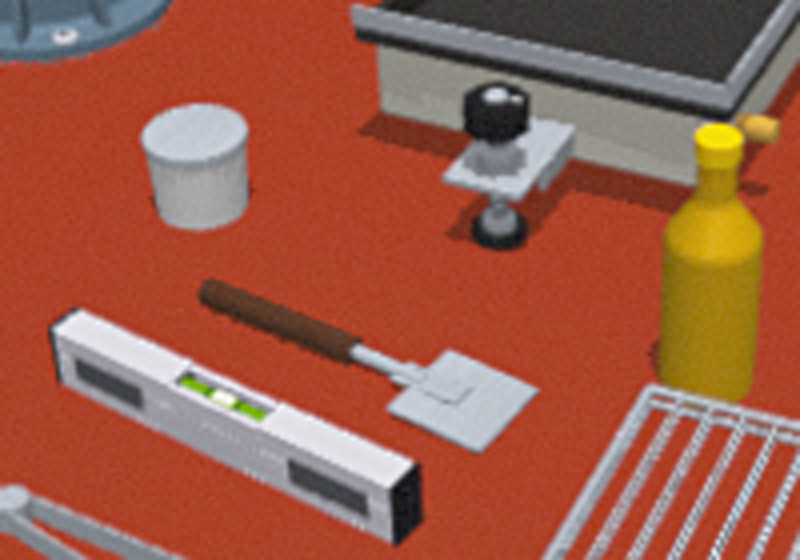

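```bash
python3 -m inch '[{"delta_pos":[-2.5,-2,0],"rotation":[0,0,-0.088]},{"delta_pos":[-2.5,-3.5,0],"rotation":[0,0,-0.088]},{"delta_pos":[-2.5,-4,0],"rotation":[0,0,0]},{"delta_pos":[-2.5,-4,0],"rotation":[0,0,0]},{"delta_pos":[-2.5,-4,0],"rotation":[0,0,0]},{"delta_pos":[-2.5,-4,0],"rotation":[0,0,0]},{"delta_pos":[-2.5,-4,0],"rotation":[0,0,0]},{"delta_pos":[-2.5,-4,0],"rotation":[0,0,0]},{"delta_pos":[-2.5,-4,0],"rotation":[0,0,0]},{"delta_pos":[-2.5,-4,0],"rotation":[0,0,0]}]' 8.54
cat > to.py <<'E'
import sys
from h import *
# offsets to target TCP x y z yaw(psi of tool y axis)
def to(x,y,z,psi):
    o=get_obs(); Rm=rot(o['eef_rot']).as_matrix(); p=np.array(o['eef_pos'])
    d=Rm.T@(np.array([x,y,z])-p)*100
    T=np.array([[-np.sin(psi),np.cos(psi),0],[np.cos(psi),np.sin(psi),0],[0,0,-1]]).T
    T=np.column_stack([[-np.sin(psi),np.cos(psi),0],[np.cos(psi),np.sin(psi),0],[0,0,-1]])
    rv=R.from_matrix(Rm.T@T).as_rotvec()
    print('t',round(o['time_s'],2),'pos',p.round(4),'psi',round(float(np.arctan2(Rm[1,1],Rm[0,1])),3),'tilt',Rm[:,2].round(4),'q',o['q'].round(2),'F',o['wrist_force'].round(1),'op',round(o['opening'],3))
    print('delta cm tool',d.round(2),'in final frame',(T.T@(np.array([x,y,z])-p)*100).round(2),'rotvec',rv.round(3))
if __name__=='__main__': to(*map(float,sys.argv[1:5]))
E
python3 to.py .4855 -.4375 .2 1.452
```

```text
time_s: 1.15
eef_pos: [0.3634, 0.1412, 0.2314]
eef_rot: [0.0, 0.059, 0.998, 0.0]
wrist_force: [0.5, 0.6, -0.6]
opening: 1.0
t 1.15 pos [0.3634 0.1412 0.2314] psi 1.452 tilt [ 8.e-04  1.e-04 -1.e+00] q [ 0.06 -0.27  2.04  0.    1.37 -1.39] F [ 0.5  0.6 -0.6] op 1.0
delta cm tool [-18.97 -56.02   3.14] in final frame [-18.98 -56.02   3.14] rotvec [0.    0.001 0.   ]
```

```bash
python3 -m inch '[{"delta_pos":[-2,-4.5,0],"rotation":[0,0,0]},{"delta_pos":[-2,-4.5,0],"rotation":[0,0,0]},{"delta_pos":[-2,-4.5,0],"rotation":[0,0,0]},{"delta_pos":[-1.5,-4.5,0],"rotation":[0,0,0]},{"delta_pos":[-1.5,-4.5,0],"rotation":[0,0,0]},{"delta_pos":[-1.5,-4.5,0],"rotation":[0,0,0]},{"delta_pos":[-1.5,-4.5,0],"rotation":[0,0,0]},{"delta_pos":[-1.5,-4.5,0],"rotation":[0,0,0]},{"delta_pos":[-1.5,-4.5,0],"rotation":[0,0,0]},{"delta_pos":[-1.5,-4.5,0],"rotation":[0,0,0]}]'
python3 to.py .4855 -.4375 .2 1.452
```

```text
time_s: 2.15
eef_pos: [0.4735, -0.3253, 0.2309]
eef_rot: [-0.0, 0.06, 0.998, 0.0]
wrist_force: [1.3, 0.1, 0.6]
opening: 1.0
t 2.15 pos [ 0.4735 -0.3253  0.2309] psi 1.452 tilt [-3.e-04  5.e-04 -1.e+00] q [-0.81  0.18  1.61  0.    1.35 -2.26] F [1.3 0.1 0.6] op 1.0
delta cm tool [ -2.53 -10.99   3.08] in final frame [ -2.52 -10.99   3.09] rotvec [ 0. -0. -0.]
```

```bash
python3 -m inch '[{"delta_pos":[-0.8,-3.7,1],"rotation":[0,0,0]},{"delta_pos":[-0.8,-3.7,1],"rotation":[0,0,0]},{"delta_pos":[-0.8,-3.4,1],"rotation":[0,0,0]},{"delta_pos":[0,0,0],"rotation":[0,0,0]},{"delta_pos":[0,0,0],"rotation":[0,0,0]},{"delta_pos":[0,0,0],"rotation":[0,0,0]}]'
python3 - <<'E'
from h import *
c=snap('wrist','w1'); print(proj(c,[[.4855,-.4375,.043]]))
E
python3 to.py .4855 -.4375 .2 1.452
```

```text
time_s: 2.75
eef_pos: [0.4847, -0.4325, 0.2014]
eef_rot: [-0.0, 0.059, 0.998, 0.0]
wrist_force: [1.0, 0.4, 0.7]
opening: 1.003
[[246.96671221 171.35442575]]
t 2.8 pos [ 0.4849 -0.4324  0.2018] psi 1.453 tilt [ 3.e-04 -0.e+00 -1.e+00] q [-0.91  0.37  1.43  0.    1.34 -2.36] F [-0.5  0.4  0.4] op 1.002
delta cm tool [-0.12 -0.5   0.18] in final frame [-0.12 -0.5   0.18] rotvec [0.    0.    0.001]
```

View pics/w1.png

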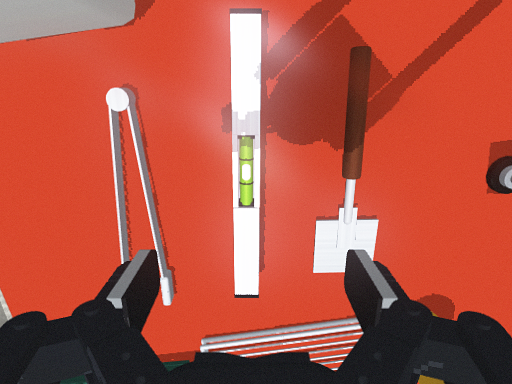

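The vial shows at (246,172), against a prediction of (247,171). The level runs from (245,10) to (247,296), with the scraper to its right. That fits, so I'll refine the yaw.

Run:
```python
from h import *
c=load('w1')
g=cv2.cvtColor(c['color'],cv2.COLOR_RGB2HSV); m=cv2.inRange(g,(0,0,150),(180,60,255)); m[:,:225]=0; m[:,268:]=0; m[310:]=0
mid=[]
for y in list(range(20,110,6))+list(range(215,290,6)):
    xs=np.nonzero(m[y])[0]; mid.append(((xs.min()+xs.max())/2,y,xs.max()-xs.min()+1))
mid=np.array(mid); P=onz(c,mid[:,:2],.046)
fit=np.polyfit(P[:,0],P[:,1],1); print(mid.round(1).tolist()); print(fit,np.arctan(fit[0]), (P[:,1]-np.polyval(fit,P[:,0])).std(), np.polyval(fit,.4855))
m2=cv2.inRange(g,(35,90,60),(60,255,255)); m2[:120]=0;m2[220:]=0;m2[:,:225]=0;m2[:,268:]=0
ys,xs=np.nonzero(m2); print(xs.min(),xs.max(),ys.min(),ys.max(), onz(c,[((xs.min()+xs.max())/2,(ys.min()+ys.max())/2)],.043))
print(onz(c,[(245.5,10),(247,297)],.046))
```

```text
[[245.0, 20.0, 31.0], [245.5, 26.0, 32.0], [245.5, 32.0, 32.0], [245.5, 38.0, 32.0], [245.5, 44.0, 32.0], [246.0, 50.0, 31.0], [245.5, 56.0, 30.0], [245.5, 62.0, 30.0], [245.5, 68.0, 30.0], [245.5, 74.0, 30.0], [245.5, 80.0, 30.0], [245.5, 86.0, 30.0], [245.5, 92.0, 30.0], [245.5, 98.0, 30.0], [246.0, 104.0, 29.0], [245.5, 215.0, 26.0], [245.5, 221.0, 26.0], [246.5, 227.0, 26.0], [246.5, 233.0, 26.0], [246.0, 239.0, 25.0], [246.0, 245.0, 25.0], [246.0, 251.0, 25.0], [246.0, 257.0, 25.0], [246.0, 263.0, 25.0], [246.0, 269.0, 25.0], [246.0, 275.0, 25.0], [246.5, 281.0, 24.0], [246.5, 287.0, 24.0]]
[-0.12151749 -0.37954222] -0.12092460183655328 0.00024864967003004814 -0.438538964494494
240 252 137 205 [[ 0.48503986 -0.43838074  0.043     ]]
[[ 0.3477302  -0.42169313  0.046     ]
 [ 0.62544638 -0.45471259  0.046     ]]
```

```bash
python3 -m inch '[{"delta_pos":[-0.2,-0.5,3.5],"rotation":[0,0,0]},{"delta_pos":[0,0,3.5],"rotation":[0,0,0]},{"delta_pos":[0,0,3.5],"rotation":[0,0,0]},{"delta_pos":[0,0,3],"rotation":[0,0,0]},{"delta_pos":[0,0,2],"rotation":[0,0,0]},{"delta_pos":[0,0,0],"rotation":[0,0,0]},{"delta_pos":[0,0,0],"rotation":[0,0,0]},{"delta_pos":[0,0,0],"rotation":[0,0,0]}]'
python3 to.py .486 -.438 .011 1.450
```

```text
time_s: 3.6
eef_pos: [0.4872, -0.4395, 0.0487]
eef_rot: [0.001, 0.059, 0.998, -0.001]
wrist_force: [-0.1, -0.1, -0.4]
opening: 1.0
t 3.6 pos [ 0.4872 -0.4395  0.0487] psi 1.453 tilt [ 0.0022 -0.0029 -1.    ] q [-0.91  0.56  1.51  0.    1.08 -2.37] F [-0.1 -0.1 -0.4] op 1.0
delta cm tool [0.15 0.14 3.77] in final frame [0.14 0.13 3.77] rotvec [-0.003  0.003  0.003]
```

```bash
python3 -m inch '[{"delta_pos":[0.1,0.1,1.8],"rotation":[0,0,0]},{"delta_pos":[0,0,1.5],"rotation":[0,0,0]},{"delta_pos":[0,0,0.4],"rotation":[0,0,0]},{"delta_pos":[0,0,0],"rotation":[0,0,0]},{"delta_pos":[0,0,0],"rotation":[0,0,0]}]'
python3 to.py .486 -.438 .011 1.450
python3 -m inch '[{"delta_pos":[0,0,0],"rotation":[0,0,0]},{"delta_pos":[0,0,0],"rotation":[0,0,0]},{"delta_pos":[0,0,0],"rotation":[0,0,0]},{"delta_pos":[0,0,0],"rotation":[0,0,0]},{"delta_pos":[0,0,0],"rotation":[0,0,0]},{"delta_pos":[0,0,0],"rotation":[0,0,0]},{"delta_pos":[0,0,0],"rotation":[0,0,0]},{"delta_pos":[0,0,0],"rotation":[0,0,0]}]' 0
python3 - <<'E'
from h import *
snap('wrist','w2')
E
```

```text
time_s: 4.1
eef_pos: [0.4854, -0.438, 0.0099]
eef_rot: [0.0, 0.059, 0.998, -0.0]
wrist_force: [0.8, 0.5, 0.1]
opening: 1.002
t 4.1 pos [ 0.4854 -0.438   0.0099] psi 1.452 tilt [ 4.e-04 -7.e-04 -1.e+00] q [-0.92  0.61  1.52 -0.    1.01 -2.37] F [0.8 0.5 0.1] op 1.002
delta cm tool [-0.06  0.   -0.11] in final frame [-0.06  0.   -0.11] rotvec [-0.001  0.001  0.002]
time_s: 4.9
eef_pos: [0.4853, -0.438, 0.0097]
eef_rot: [0.0, 0.059, 0.998, -0.0]
wrist_force: [-0.3, -1.4, 2.0]
opening: 0.294
```

View pics/w2.png

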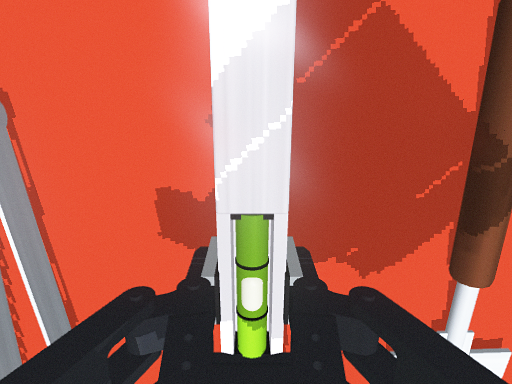

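```bash
python3 -m inch '[{"delta_pos":[0,0,-2],"rotation":[0,0,0]},{"delta_pos":[0,0,-4],"rotation":[0,0,0]},{"delta_pos":[0,0,-4],"rotation":[0,0,0]},{"delta_pos":[0,0,-3],"rotation":[0,0,0.06]},{"delta_pos":[0,0,-2],"rotation":[0,0,0.11]},{"delta_pos":[0,0,-2],"rotation":[0,0,0.12]},{"delta_pos":[0,0,-2],"rotation":[0,0,0.12]},{"delta_pos":[0,0,-2],"rotation":[0,0,0.12]},{"delta_pos":[0,0,-2],"rotation":[0,0,0.12]},{"delta_pos":[0,0,-1],"rotation":[0,0,0.12]}]'
python3 -m inch '[{"delta_pos":[0,0,0],"rotation":[0,0,0.12]},{"delta_pos":[0,0,0],"rotation":[0,0,0.12]},{"delta_pos":[0,0,0],"rotation":[0,0,0.12]},{"delta_pos":[0,0,0],"rotation":[0,0,0.12]},{"delta_pos":[0,0,0],"rotation":[0,0,0.12]},{"delta_pos":[0,0,0],"rotation":[0,0,0.065]},{"delta_pos":[0,0,0],"rotation":[0,0,0]}]'
python3 to.py .513 .105 .25 .017
```

```text
time_s: 5.95
eef_pos: [0.4852, -0.4372, 0.2499]
eef_rot: [-0.0, 0.432, 0.902, 0.0]
wrist_force: [-0.4, -0.1, -4.0]
opening: 0.301
time_s: 6.65
eef_pos: [0.4847, -0.4366, 0.2475]
eef_rot: [-0.002, 0.701, 0.713, 0.0]
wrist_force: [0.8, -0.1, -3.5]
opening: 0.293
t 6.65 pos [ 0.4847 -0.4366  0.2475] psi 0.017 tilt [-0.0019  0.0029 -1.    ] q [-0.91  0.34  1.38  0.    1.43 -0.93] F [ 0.8 -0.1 -3.5] op 0.293
delta cm tool [54.1   3.73 -0.1 ] in final frame [54.1   3.75 -0.25] rotvec [-0.002 -0.003 -0.   ]
```

```bash
python3 -m inch '[{"delta_pos":[2,0.3,0],"rotation":[0,0,0]},{"delta_pos":[4,0.3,0],"rotation":[0,0,0]},{"delta_pos":[4.5,0.3,0],"rotation":[0,0,0]},{"delta_pos":[4.5,0.3,0],"rotation":[0,0,0]},{"delta_pos":[4.5,0.3,0],"rotation":[0,0,0]},{"delta_pos":[4.5,0.3,0],"rotation":[0,0,0]},{"delta_pos":[4.5,0.3,0],"rotation":[0,0,0]},{"delta_pos":[4.5,0.3,0],"rotation":[0,0,0]},{"delta_pos":[4.5,0.3,0],"rotation":[0,0,0]},{"delta_pos":[4.5,0.3,0],"rotation":[0,0,0]}]'
python3 -m inch '[{"delta_pos":[4.5,0.3,0],"rotation":[0,0,0]},{"delta_pos":[4.2,0.3,0],"rotation":[0,0,0]},{"delta_pos":[2.5,0.1,0],"rotation":[0,0,0]},{"delta_pos":[0.9,0,0],"rotation":[0,0,0]},{"delta_pos":[0,0,0],"rotation":[0,0,0]},{"delta_pos":[0,0,0],"rotation":[0,0,0]},{"delta_pos":[0,0,0],"rotation":[0,0,0]}]'
python3 to.py .513 .105 .25 .017
python3 - <<'E'
from h import *
snap('wrist','w3');snap('top','top3')
E
```

```text
time_s: 7.65
eef_pos: [0.5072, -0.0151, 0.2487]
eef_rot: [-0.001, 0.7, 0.714, -0.0]
wrist_force: [1.3, 0.4, -3.7]
opening: 0.297
time_s: 8.35
eef_pos: [0.513, 0.1027, 0.2491]
eef_rot: [0.0, 0.701, 0.713, -0.0]
wrist_force: [0.6, -0.4, -2.9]
opening: 0.298
t 8.35 pos [0.513  0.1027 0.2491] psi 0.016 tilt [-4.e-04 -4.e-04 -1.e+00] q [-0.03  0.05  1.72 -0.    1.38 -0.05] F [ 0.6 -0.4 -2.9] op 0.298
delta cm tool [ 0.23  0.   -0.09] in final frame [ 0.23  0.   -0.09] rotvec [-0.     0.    -0.001]
```

View pics/w3.png

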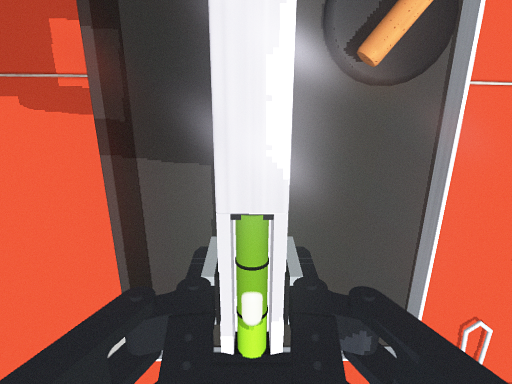

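View pics/top3.png

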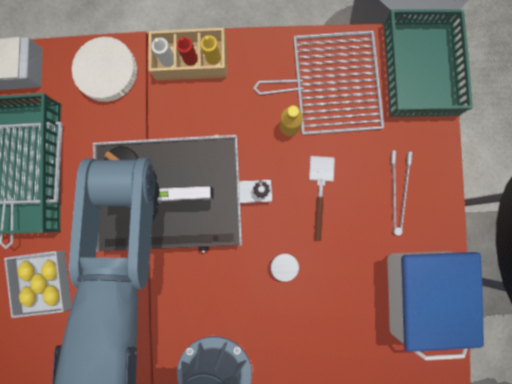

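```bash
python3 -m inch '[{"delta_pos":[0.2,0,3],"rotation":[0,0,0]},{"delta_pos":[0,0,3.5],"rotation":[0,0,0]},{"delta_pos":[0,0,2.5],"rotation":[0,0,0]},{"delta_pos":[0,0,1.5],"rotation":[0,0,0]},{"delta_pos":[0,0,1],"rotation":[0,0,0]},{"delta_pos":[0,0,0],"rotation":[0,0,0]},{"delta_pos":[0,0,0],"rotation":[0,0,0]}]'
for i in 1; do :; done
python3 -m inch '[{"delta_pos":[0,0,0.3],"rotation":[0,0,0]},{"delta_pos":[0,0,0],"rotation":[0,0,0]}]'
python3 -m inch '[{"delta_pos":[0,0,0.2],"rotation":[0,0,0]},{"delta_pos":[0,0,0],"rotation":[0,0,0]}]'
python3 to.py .513 .105 .12 .017
```

```text
time_s: 9.15
eef_pos: [0.5136, 0.1056, 0.135]
eef_rot: [0.0, 0.701, 0.713, 0.0]
wrist_force: [0.5, 0.3, -3.0]
opening: 0.293
time_s: 9.35
eef_pos: [0.5134, 0.1059, 0.1319]
eef_rot: [0.0, 0.701, 0.713, 0.0]
wrist_force: [-0.2, 0.5, -3.2]
opening: 0.299
time_s: 9.55
eef_pos: [0.5129, 0.106, 0.1294]
eef_rot: [0.0, 0.701, 0.713, 0.0]
wrist_force: [0.7, -0.1, -3.0]
opening: 0.296
t 9.55 pos [0.5129 0.106  0.1294] psi 0.017 tilt [ 2.e-04 -0.e+00 -1.e+00] q [-0.02  0.19  1.82 -0.    1.13 -0.04] F [ 0.7 -0.1 -3. ] op 0.296
delta cm tool [-0.1   0.01  0.94] in final frame [-0.1   0.01  0.94] rotvec [0. 0. 0.]
```

```bash
for k in 1; do
python3 -m inch '[{"delta_pos":[0,0,0.2],"rotation":[0,0,0]},{"delta_pos":[0,0,0.1],"rotation":[0,0,0]},{"delta_pos":[0,0,0],"rotation":[0,0,0]}]'
python3 -m inch '[{"delta_pos":[0,0,0.15],"rotation":[0,0,0]},{"delta_pos":[0,0,0],"rotation":[0,0,0]}]'
done
```

```text
time_s: 9.85
eef_pos: [0.5127, 0.106, 0.126]
eef_rot: [-0.0, 0.701, 0.713, -0.0]
wrist_force: [-0.1, 0.5, -3.1]
opening: 0.297
time_s: 10.05
eef_pos: [0.5128, 0.106, 0.1246]
eef_rot: [-0.0, 0.701, 0.713, -0.0]
wrist_force: [-0.2, -0.0, -3.7]
opening: 0.297
```

```bash
python3 -m inch '[{"delta_pos":[0,0,0.15],"rotation":[0,0,0]},{"delta_pos":[0,0,0],"rotation":[0,0,0]}]'
python3 -m inch '[{"delta_pos":[0,0,0.1],"rotation":[0,0,0]},{"delta_pos":[0,0,0],"rotation":[0,0,0]}]'
```

```text
time_s: 10.25
eef_pos: [0.5132, 0.1059, 0.1236]
eef_rot: [0.0, 0.701, 0.713, 0.0]
wrist_force: [-1.1, -1.3, -0.8]
opening: 0.295
time_s: 10.45
eef_pos: [0.5133, 0.1058, 0.1227]
eef_rot: [0.0, 0.701, 0.713, 0.0]
wrist_force: [-1.0, -2.4, 1.7]
opening: 0.297
```

```bash
python3 -m inch '[{"delta_pos":[0,0,0.05],"rotation":[0,0,0]},{"delta_pos":[0,0,0],"rotation":[0,0,0]},{"delta_pos":[0,0,0],"rotation":[0,0,0]},{"delta_pos":[0,0,0],"rotation":[0,0,0]}]' 5
python3 -m inch '[{"delta_pos":[0,0,-1],"rotation":[0,0,0]},{"delta_pos":[0,0,-2],"rotation":[0,0,0]},{"delta_pos":[0,0,-2.5],"rotation":[0,0,0]},{"delta_pos":[0,0,-2.5],"rotation":[0,0,0]},{"delta_pos":[0,0,-1],"rotation":[0,0,0]},{"delta_pos":[0,0,0],"rotation":[0,0,0]},{"delta_pos":[0,0,0],"rotation":[0,0,0]},{"delta_pos":[0,0,0],"rotation":[0,0,0]},{"delta_pos":[0,0,0],"rotation":[0,0,0]}]'
python3 - <<'E'
from h import *
snap('wrist','w4');snap('scene','s4')
E
python3 to.py .513 .105 .12 .017
```

```text
time_s: 10.85
eef_pos: [0.513, 0.1061, 0.1218]
eef_rot: [0.0, 0.701, 0.713, 0.0]
wrist_force: [0.1, 0.4, -0.4]
opening: 0.582
time_s: 11.75
eef_pos: [0.5122, 0.106, 0.2105]
eef_rot: [-0.001, 0.701, 0.713, -0.001]
wrist_force: [1.1, 0.6, -0.2]
opening: 0.583
t 11.85 pos [0.5124 0.106  0.2109] psi 0.017 tilt [-1.7e-03  1.0e-04 -1.0e+00] q [-0.02  0.09  1.76  0.    1.3  -0.04] F [ 0.2 -0.5 -0.7] op 0.581
delta cm tool [-0.1   0.07  9.09] in final frame [-0.1   0.05  9.09] rotvec [-0.002 -0.    -0.   ]
```

View pics/w4.png

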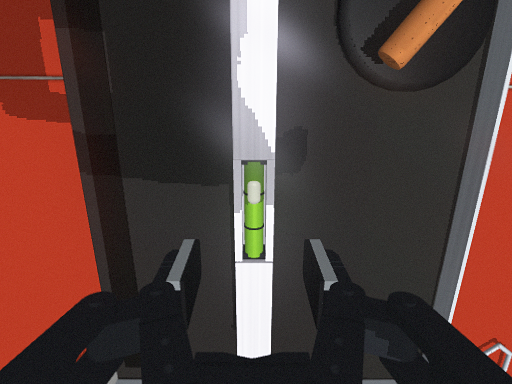

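View pics/s4.png

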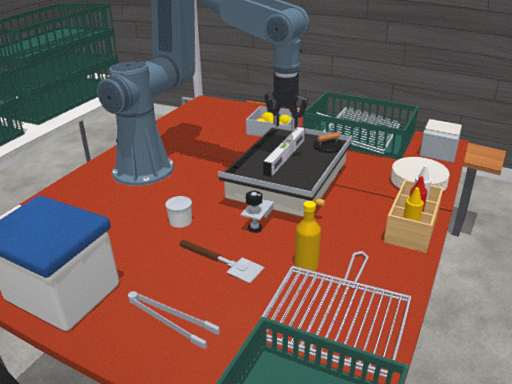

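The level stands on the plate, released. The bubble sits at about (254,192), towards the left (higher) end, with the lines at about y=192 and 226. Next I'll quantify that.

```bash
cat > bub.py <<'E'
import sys
from h import *
def show(fn,x0,x1,y0,y1,s=8):
    im=load(fn)['color'][y0:y1,x0:x1,::-1]; cv2.imwrite('pics/'+fn+'_z.png',cv2.resize(im,None,fx=s,fy=s,interpolation=cv2.INTER_NEAREST))
def prof(fn,x,y0,y1):
    c=load(fn)['color']
    for y in range(y0,y1): print(y,c[y,x-2:x+3].mean(0).round().astype(int).tolist())
E
python3 - <<'E'
from bub import *
prof('w4',254,158,262)
E
```

```text
158 [182, 182, 190]
159 [172, 172, 179]
160 [98, 96, 102]
161 [82, 87, 81]
162 [107, 138, 81]
163 [110, 144, 80]
164 [111, 144, 80]
165 [108, 141, 78]
166 [108, 141, 77]
167 [108, 143, 76]
168 [106, 142, 74]
169 [106, 141, 72]
170 [105, 140, 70]
171 [106, 142, 71]
172 [105, 141, 70]
173 [102, 140, 65]
174 [105, 141, 66]
175 [102, 140, 64]
176 [102, 140, 62]
177 [102, 140, 61]
178 [100, 139, 61]
179 [100, 139, 59]
180 [111, 146, 63]
181 [199, 203, 186]
182 [209, 213, 199]
183 [214, 217, 203]
184 [220, 223, 208]
185 [218, 220, 205]
186 [211, 214, 200]
187 [211, 214, 198]
188 [211, 214, 199]
189 [210, 213, 197]
190 [211, 215, 200]
191 [211, 214, 200]
192 [211, 214, 198]
193 [212, 216, 200]
194 [211, 215, 199]
195 [211, 215, 199]
196 [212, 215, 200]
197 [212, 215, 200]
198 [212, 216, 200]
199 [212, 215, 200]
200 [210, 214, 198]
201 [206, 209, 195]
202 [198, 200, 187]
203 [182, 187, 169]
204 [158, 210, 87]
205 [152, 214, 61]
206 [151, 213, 63]
207 [151, 212, 63]
208 [150, 212, 63]
209 [151, 213, 65]
210 [151, 213, 64]
211 [152, 212, 64]
212 [152, 213, 65]
213 [152, 213, 66]
214 [151, 213,
[... 194 characters left out ...]

225 [150, 213, 64]
226 [150, 212, 62]
227 [158, 222, 66]
228 [69, 94, 49]
229 [40, 36, 48]
230 [143, 205, 62]
231 [153, 215, 64]
232 [149, 211, 63]
233 [149, 210, 63]
234 [149, 211, 64]
235 [149, 210, 63]
236 [149, 211, 64]
237 [148, 211, 64]
238 [148, 210, 63]
239 [148, 209, 61]
240 [149, 211, 65]
241 [150, 210, 63]
242 [149, 210, 64]
243 [150, 211, 64]
244 [149, 210, 65]
245 [148, 210, 63]
246 [147, 209, 62]
247 [146, 208, 61]
248 [146, 209, 61]
249 [148, 209, 62]
250 [146, 209, 62]
251 [147, 209, 62]
252 [148, 209, 63]
253 [147, 209, 61]
254 [147, 208, 62]
255 [147, 210, 63]
256 [152, 215, 63]
257 [123, 174, 58]
258 [48, 59, 44]
259 [109, 106, 116]
260 [141, 140, 149]
261 [142, 140, 150]
```

Run:
```python
from bub import *
show('w4',215,295,150,270,6)
c=load('w4'); z=.1565
for n,uv in [('bub',[(254,180.5),(254,203.7)]),('line',[(254,228.9)]),('win',[(254,160.5),(254,258.3)])]: print(n,onz(c,uv,z).round(4).tolist())
```

```text
bub [[0.5133, 0.1264, 0.1565], [0.5136, 0.1106, 0.1565]]
line [[0.5139, 0.0926, 0.1565]]
win [[0.513, 0.1394, 0.1565], [0.5144, 0.0704, 0.1565]]
```

View pics/w4_z.png

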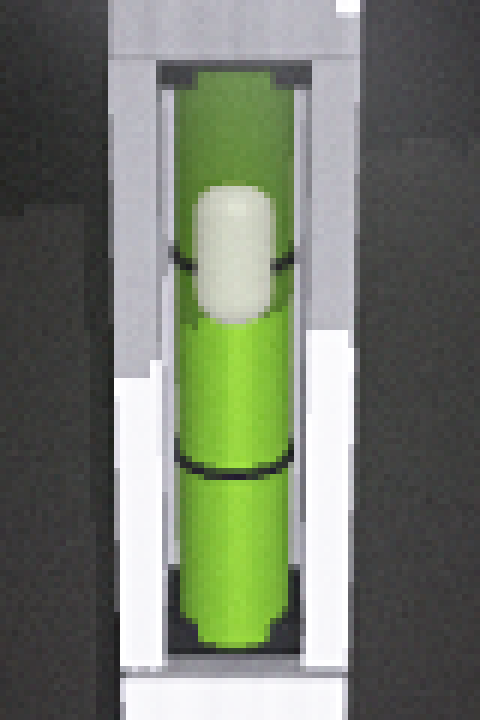

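```bash
python3 -m inch '[{"delta_pos":[-2,0,-0.5],"rotation":[0,0,-0.1]},{"delta_pos":[-3,0,-0.5],"rotation":[0,0,-0.14]},{"delta_pos":[-3,0,-0.5],"rotation":[0,0,-0.14]},{"delta_pos":[-3,0,-0.5],"rotation":[0,0,-0.14]},{"delta_pos":[0,0,-0.5],"rotation":[0,0,-0.14]},{"delta_pos":[0,0,-0.5],"rotation":[0,0,-0.14]},{"delta_pos":[0,0,-0.5],"rotation":[0,0,-0.14]},{"delta_pos":[0,0,-0.5],"rotation":[0,0,-0.14]},{"delta_pos":[0,0,0],"rotation":[0,0,-0.14]},{"delta_pos":[0,0,0],"rotation":[0,0,-0.14]}]' 7
python3 to.py .531 -.156 .24 1.5
```

```text
time_s: 12.85
eef_pos: [0.536, -0.0005, 0.2516]
eef_rot: [-0.0, 0.094, 0.996, 0.0]
wrist_force: [0.1, 0.9, -0.0]
opening: 0.822
t 12.85 pos [ 5.360e-01 -5.000e-04  2.516e-01] psi 1.383 tilt [-3.e-04  1.e-04 -1.e+00] q [-0.22  0.08  1.68 -0.    1.38 -1.61] F [ 0.1  0.9 -0. ] op 0.822
delta cm tool [ -2.42 -15.37   1.15] in final frame [ -0.61 -15.54   1.16] rotvec [ 0.    -0.    -0.117]
```

```bash
python3 -m inch '[{"delta_pos":[-0.3,-3.5,0],"rotation":[0,0,-0.06]},{"delta_pos":[-0.1,-4.2,0],"rotation":[0,0,-0.057]},{"delta_pos":[-0.1,-4.2,0.6],"rotation":[0,0,0]},{"delta_pos":[-0.1,-3,0.6],"rotation":[0,0,0]},{"delta_pos":[0,-0.6,0],"rotation":[0,0,0]},{"delta_pos":[0,0,0],"rotation":[0,0,0]},{"delta_pos":[0,0,0],"rotation":[0,0,0]},{"delta_pos":[0,0,0],"rotation":[0,0,0]}]'
python3 to.py .531 -.156 .24 1.5
python3 - <<'E'
from h import *
c=snap('wrist','w5'); print(proj(c,[[.531,-.156,.118]]))
E
```

```text
time_s: 13.65
eef_pos: [0.5238, -0.1538, 0.24]
eef_rot: [0.0, 0.038, 0.999, 0.0]
wrist_force: [0.2, -0.2, 0.4]
opening: 0.817
t 13.65 pos [ 0.5238 -0.1538  0.24  ] psi 1.496 tilt [ 2.e-04  2.e-04 -1.e+00] q [-0.5   0.11  1.67  0.    1.36 -2.  ] F [ 0.2 -0.2  0.4] op 0.817
delta cm tool [-0.73 -0.16 -0.  ] in final frame [-0.73 -0.16 -0.  ] rotvec [ 0.     0.    -0.004]
[[250.27836185 189.00608639]]
```

View pics/w5.png

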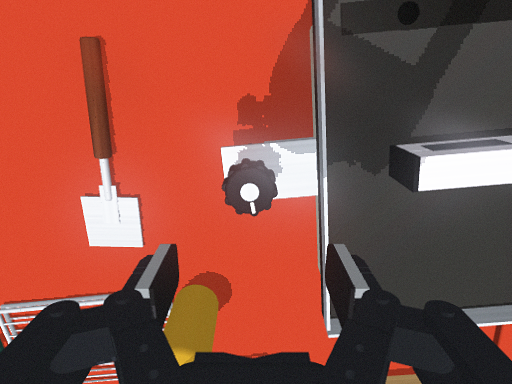

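Run:
```python
from h import *
c=load('w5'); t=load('top0')
hs=cv2.cvtColor(c['color'],cv2.COLOR_RGB2HSV)
m=cv2.inRange(hs,(0,0,0),(180,255,75)); m[:150]=0;m[225:]=0;m[:,:215]=0;m[:,285:]=0
m=cv2.morphologyEx(m,cv2.MORPH_CLOSE,np.ones((9,9)))
k=max(cv2.findContours(m,0,2)[0],key=cv2.contourArea); print(cv2.minEnclosingCircle(k))
w=cv2.inRange(hs,(0,0,170),(180,60,255)); w[:183]=0;w[200:]=0;w[:,:240]=0;w[:,262:]=0
ys,xs=np.nonzero(w);print(xs.mean(),ys.mean(),len(xs)); print('hub',onz(c,[(xs.mean(),ys.mean())],.119))
(e,r)=cv2.minEnclosingCircle(k); print(onz(c,[e],.112))
print('bottle cap top view',onz(t,[(294,111)],.19))
```

```text
((247.5, 192.5), 26.239381790161133)
249.15413533834587 191.4248120300752 266
hub [[ 0.53278432 -0.15710325  0.119     ]]
[[ 0.53602202 -0.15887366  0.112     ]]
bottle cap top view [[ 0.72819625 -0.24999672  0.19      ]]
```

```bash
python3 -m inch '[{"delta_pos":[-0.8,-0.3,2],"rotation":[0,0,0]},{"delta_pos":[0,0,3.5],"rotation":[0,0,0]},{"delta_pos":[0,0,2.5],"rotation":[0,0,0]},{"delta_pos":[0,0,0],"rotation":[0,0,0]},{"delta_pos":[0,0,0],"rotation":[0,0,0]},{"delta_pos":[0,0,0],"rotation":[0,0,0]}]' 6.2
python3 to.py .532 -.157 .091 1.5
python3 - <<'E'
from h import *
c=snap('wrist','w6'); print(proj(c,[[.532,-.157,.118]]))
E
```

```text
time_s: 14.3
eef_pos: [0.5326, -0.1589, 0.1618]
eef_rot: [0.001, 0.038, 0.999, -0.001]
wrist_force: [-0.1, -0.1, -0.2]
opening: 0.724
t 14.3 pos [ 0.5326 -0.1589  0.1618] psi 1.495 tilt [ 0.0028 -0.0015 -1.    ] q [-0.5   0.21  1.72  0.    1.21 -2.  ] F [-0.1 -0.1 -0.2] op 0.724
delta cm tool [0.09 0.2  7.08] in final frame [0.07 0.19 7.08] rotvec [-0.001  0.003 -0.005]
[[255.43760423 215.60437238]]
```

View pics/w6.png

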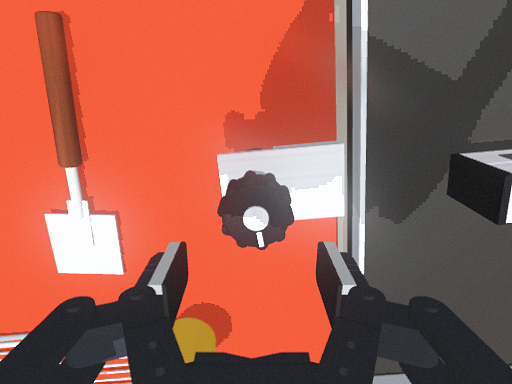

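```bash
python3 -m inch '[{"delta_pos":[0.05,0.15,2.5],"rotation":[0,0,0]},{"delta_pos":[0,0,2],"rotation":[0,0,0]},{"delta_pos":[0,0,1.5],"rotation":[0,0,0]},{"delta_pos":[0,0,1],"rotation":[0,0,0]},{"delta_pos":[0,0,0],"rotation":[0,0,0]},{"delta_pos":[0,0,0],"rotation":[0,0,0]}]'
python3 to.py .532 -.157 .091 1.5
```

```text
time_s: 14.95
eef_pos: [0.5314, -0.1575, 0.0904]
eef_rot: [0.0, 0.038, 0.999, -0.0]
wrist_force: [0.5, 0.5, -0.3]
opening: 0.728
t 14.95 pos [ 0.5314 -0.1575  0.0904] psi 1.494 tilt [ 8.e-04 -4.e-04 -1.e+00] q [-0.5   0.3   1.77 -0.    1.07 -2.  ] F [ 0.5  0.5 -0.3] op 0.728
delta cm tool [-0.05  0.05 -0.06] in final frame [-0.05  0.05 -0.06] rotvec [-0.     0.001 -0.006]
```

```bash
python3 -m inch '[{"delta_pos":[0,0,0],"rotation":[0,0,0]},{"delta_pos":[0,0,0],"rotation":[0,0,0]},{"delta_pos":[0,0,0],"rotation":[0,0,0]}]' 4.6
python3 -m inch '[{"delta_pos":[0,0,0],"rotation":[0,0,0]},{"delta_pos":[0,0,0],"rotation":[0,0,0]},{"delta_pos":[0,0,0],"rotation":[0,0,0]}]' 4.3
python3 to.py .532 -.157 .091 1.5
```

```text
time_s: 15.25
eef_pos: [0.5317, -0.1569, 0.0907]
eef_rot: [0.001, 0.038, 0.999, 0.0]
wrist_force: [1.2, 3.8, 3.0]
opening: 0.539
time_s: 15.55
eef_pos: [0.5317, -0.1564, 0.0908]
eef_rot: [0.001, 0.038, 0.999, 0.0]
wrist_force: [0.9, 7.4, 6.0]
opening: 0.508
t 15.55 pos [ 0.5317 -0.1564  0.0908] psi 1.494 tilt [ 1.6e-03  9.0e-04 -1.0e+00] q [-0.5   0.3   1.77  0.    1.07 -2.  ] F [0.9 7.4 6. ] op 0.508
delta cm tool [-0.03 -0.06 -0.02] in final frame [-0.03 -0.06 -0.02] rotvec [ 0.001  0.001 -0.006]
```

```bash
python3 -m inch '[{"delta_pos":[0,0.1,0],"rotation":[0,0,0]},{"delta_pos":[0,0,0],"rotation":[0,0,0]}]' 4.8
python3 -m inch '[{"delta_pos":[0,0.05,0],"rotation":[0,0,0]},{"delta_pos":[0,0,0],"rotation":[0,0,0]},{"delta_pos":[0,0,0],"rotation":[0,0,0]}]' 4.4
python3 to.py .532 -.157 .091 1.5
```

```text
time_s: 15.75
eef_pos: [0.5309, -0.1564, 0.0898]
eef_rot: [-0.0, 0.038, 0.999, -0.0]
wrist_force: [0.8, -0.6, 0.1]
opening: 0.561
time_s: 16.05
eef_pos: [0.531, -0.1556, 0.0898]
eef_rot: [-0.0, 0.038, 0.999, 0.0]
wrist_force: [-0.2, 2.3, 1.7]
opening: 0.517
t 16.05 pos [ 0.531  -0.1556  0.0898] psi 1.494 tilt [-1.e-04  2.e-04 -1.e+00] q [-0.5   0.3   1.77  0.    1.07 -1.99] F [-0.2  2.3  1.7] op 0.517
delta cm tool [-0.11 -0.13 -0.12] in final frame [-0.11 -0.13 -0.12] rotvec [ 0.    -0.    -0.006]
```

```bash
python3 -m inch '[{"delta_pos":[0,0.05,-0.1],"rotation":[0,0,0]},{"delta_pos":[0,0,0],"rotation":[0,0,0]},{"delta_pos":[0,0,0],"rotation":[0,0,0]}]' 4.2
python3 -m inch '[{"delta_pos":[0,0,0],"rotation":[0,0,0]},{"delta_pos":[0,0,0],"rotation":[0,0,0]}]' 0
python3 to.py .532 -.157 .091 1.5
```

```text
time_s: 16.35
eef_pos: [0.5308, -0.1553, 0.0901]
eef_rot: [-0.0, 0.038, 0.999, -0.0]
wrist_force: [1.6, -0.8, -7.8]
opening: 0.502
time_s: 16.55
eef_pos: [0.5308, -0.1553, 0.0903]
eef_rot: [-0.0, 0.038, 0.999, -0.0]
wrist_force: [2.8, -2.2, -8.1]
opening: 0.495
t 16.55 pos [ 0.5308 -0.1553  0.0903] psi 1.494 tilt [-6.e-04  0.e+00 -1.e+00] q [-0.5   0.3   1.77 -0.    1.07 -1.99] F [ 2.8 -2.2 -8.1] op 0.495
delta cm tool [-0.13 -0.16 -0.07] in final frame [-0.13 -0.16 -0.07] rotvec [-0.    -0.001 -0.006]
```

```bash
python3 -m inch '[{"delta_pos":[0,0,0.07],"rotation":[0,0,0.05]},{"delta_pos":[0,0,0],"rotation":[0,0,0.12]},{"delta_pos":[0,0,0],"rotation":[0,0,0.12]},{"delta_pos":[0,0,0],"rotation":[0,0,0.11]}]'
python3 to.py .532 -.157 .091 1.5
```

```text
time_s: 16.95
eef_pos: [0.5311, -0.1548, 0.0902]
eef_rot: [-0.0, 0.238, 0.971, 0.0]
wrist_force: [1.0, 1.8, -3.3]
opening: 0.497
t 16.95 pos [ 0.5311 -0.1548  0.0902] psi 1.09 tilt [-2.e-04  7.e-04 -1.e+00] q [-0.5   0.3   1.77  0.    1.07 -1.59] F [ 1.   1.8 -3.3] op 0.497
delta cm tool [-0.18 -0.16 -0.08] in final frame [-0.11 -0.22 -0.08] rotvec [ 0.001 -0.    -0.41 ]
```

```bash
python3 -m inch '[{"delta_pos":[0,0,0],"rotation":[0,0,0.13]},{"delta_pos":[0,0,0],"rotation":[0,0,0.13]},{"delta_pos":[0,0,0],"rotation":[0,0,0.13]},{"delta_pos":[0,0,0],"rotation":[0,0,0.13]},{"delta_pos":[0,0,0],"rotation":[0,0,0.13]},{"delta_pos":[0,0,0],"rotation":[0,0,0.13]},{"delta_pos":[0,0,0],"rotation":[0,0,0.13]},{"delta_pos":[0,0,0],"rotation":[0,0,0.13]},{"delta_pos":[0,0,0],"rotation":[0,0,0.13]},{"delta_pos":[0,0,0],"rotation":[0,0,0.13]}]'
python3 to.py .532 -.157 .091 1.5
```

```text
time_s: 17.95
eef_pos: [0.5323, -0.1541, 0.0903]
eef_rot: [0.0, 0.778, 0.629, 0.001]
wrist_force: [7.6, 4.4, -7.4]
opening: 0.496
t 17.95 pos [ 0.5323 -0.1541  0.0903] psi -0.211 tilt [ 0.0025  0.0015 -1.    ] q [-0.5   0.3   1.77  0.    1.07 -0.29] F [ 7.6  4.4 -7.4] op 0.496
delta cm tool [-0.29  0.03 -0.07] in final frame [ 0.01 -0.29 -0.07] rotvec [ 0.003  0.    -1.711]
```

```bash
python3 -m inch '[{"delta_pos":[0.06,0.1,0.05],"rotation":[0,0,0.06]},{"delta_pos":[0,0,0],"rotation":[0,0,0.13]},{"delta_pos":[0,0,0],"rotation":[0,0,0.13]},{"delta_pos":[0,0,0],"rotation":[0,0,0.13]},{"delta_pos":[0,0,0],"rotation":[0,0,0.13]},{"delta_pos":[0,0,0],"rotation":[0,0,0.13]}]'
python3 to.py .532 -.157 .091 1.5
```

```text
time_s: 18.55
eef_pos: [0.5334, -0.1541, 0.0902]
eef_rot: [0.0, 0.948, 0.319, 0.001]
wrist_force: [5.1, 3.0, -4.5]
opening: 0.492
t 18.55 pos [ 0.5334 -0.1541  0.0902] psi -0.921 tilt [ 2.5e-03  8.0e-04 -1.0e+00] q [-0.5   0.31  1.77  0.    1.07  0.42] F [ 5.1  3.  -4.5] op 0.492
delta cm tool [-0.29  0.14 -0.08] in final frame [ 0.12 -0.3  -0.08] rotvec [ 0.003 -0.    -2.421]
```

```bash
python3 -m inch '[{"delta_pos":[0.08,0,0.05],"rotation":[0,0,0.1]},{"delta_pos":[0,0,0],"rotation":[0,0,0.13]},{"delta_pos":[0,0,0],"rotation":[0,0,0.13]},{"delta_pos":[0,0,0],"rotation":[0,0,0.13]},{"delta_pos":[0,0,0],"rotation":[0,0,0.13]},{"delta_pos":[0,0,0],"rotation":[0,0,0.13]},{"delta_pos":[0,0,0],"rotation":[0,0,0.12]},{"delta_pos":[0,0,0],"rotation":[0,0,0]}]'
python3 to.py .532 -.157 .091 1.5
python3 - <<'E'
from h import *
c=snap('wrist','w7')
c=snap('scene','s7')
cv2.imwrite('pics/s7_z.png',cv2.resize(c['color'][115:215,200:340,::-1],None,fx=5,fy=5,interpolation=cv2.INTER_CUBIC))
E
```

```text
time_s: 19.35
eef_pos: [0.5342, -0.155, 0.0902]
eef_rot: [0.001, 0.994, -0.108, 0.002]
wrist_force: [4.4, -1.8, -1.2]
opening: 0.501
t 19.35 pos [ 0.5342 -0.155   0.0902] psi -1.787 tilt [ 0.003  -0.0014 -1.    ] q [-0.5   0.31  1.76  0.    1.07  1.29] F [ 4.4 -1.8 -1.2] op 0.501
delta cm tool [-0.17  0.24 -0.08] in final frame [ 0.21 -0.21 -0.08] rotvec [-5.000e-03 -1.000e-03  2.996e+00]
```

View pics/w7.png

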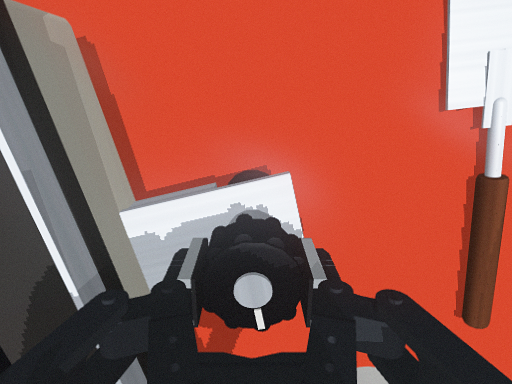

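View pics/s7_z.png

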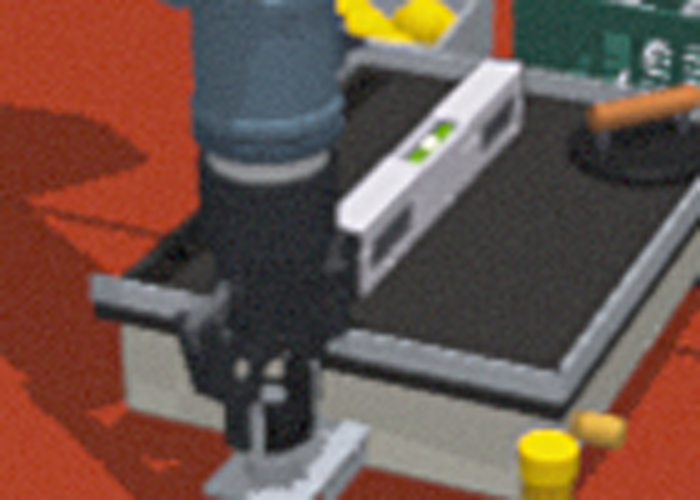

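```bash
python3 -m inch '[{"delta_pos":[0,0,0],"rotation":[0,0,0]},{"delta_pos":[0,0,0],"rotation":[0,0,0]},{"delta_pos":[0,0,0],"rotation":[0,0,0]},{"delta_pos":[0,0,-2],"rotation":[0,0,0]},{"delta_pos":[0,0,-4],"rotation":[0,0,0]},{"delta_pos":[0,0,-4],"rotation":[0,0,0]},{"delta_pos":[0,0,-2],"rotation":[0,0,-0.1]},{"delta_pos":[0,0,-1],"rotation":[0,0,-0.13]},{"delta_pos":[0,0,0],"rotation":[0,0,-0.13]},{"delta_pos":[0,0,0],"rotation":[0,0,-0.13]}]' 6.2
python3 to.py .512 .035 .22 .017
python3 -m inch '[{"delta_pos":[0,0,0],"rotation":[0,0,-0.13]},{"delta_pos":[0,0,0],"rotation":[0,0,-0.13]},{"delta_pos":[0,0,0],"rotation":[0,0,-0.13]},{"delta_pos":[0,0,0],"rotation":[0,0,-0.13]},{"delta_pos":[0,0,0],"rotation":[0,0,-0.13]},{"delta_pos":[0,0,0],"rotation":[0,0,-0.13]},{"delta_pos":[0,0,0],"rotation":[0,0,-0.13]},{"delta_pos":[0,0,0],"rotation":[0,0,-0.13]},{"delta_pos":[0,0,0],"rotation":[0,0,-0.13]},{"delta_pos":[0,0,0],"rotation":[0,0,-0.13]}]'
python3 to.py .512 .035 .22 .017
```

```text
time_s: 20.45
eef_pos: [0.5328, -0.1542, 0.2197]
eef_rot: [0.0, 0.99, 0.14, 0.0]
wrist_force: [0.5, 1.0, 0.4]
opening: 0.725
t 20.45 pos [ 0.5328 -0.1542  0.2197] psi -1.29 tilt [ 4.e-04 -3.e-04 -1.e+00] q [-0.5   0.15  1.67 -0.    1.32  0.79] F [0.5 1.  0.4] op 0.725
delta cm tool [  3.25 -18.76  -0.03] in final frame [18.96 -1.76 -0.03] rotvec [ 1.000e-03  0.000e+00 -1.307e+00]
time_s: 21.45
eef_pos: [0.5325, -0.1541, 0.219]
eef_rot: [-0.0, 0.703, 0.711, -0.0]
wrist_force: [-0.6, 0.4, -0.7]
opening: 0.725
t 21.45 pos [ 0.5325 -0.1541  0.219 ] psi 0.01 tilt [-8.e-04  4.e-04 -1.e+00] q [-0.5   0.15  1.67 -0.    1.32 -0.51] F [-0.6  0.4 -0.7] op 0.725
delta cm tool [18.93 -1.86 -0.09] in final frame [18.94 -1.73 -0.1 ] rotvec [-0.001 -0.    -0.007]
```

Now I'll move to above the level, right of the vial, closing the fingers on the way.

```bash
python3 -m inch '[{"delta_pos":[3,-0.5,0],"rotation":[0,0,0]},{"delta_pos":[4.5,-0.5,0],"rotation":[0,0,0]},{"delta_pos":[4.5,-0.5,0],"rotation":[0,0,0]},{"delta_pos":[4.5,-0.3,0],"rotation":[0,0,0]},{"delta_pos":[2,0,0],"rotation":[0,0,0]},{"delta_pos":[0,0,0],"rotation":[0,0,0]},{"delta_pos":[0,0,0],"rotation":[0,0,0]},{"delta_pos":[0,0,0],"rotation":[0,0,0]}]' 0
python3 to.py .512 .035 .22 .017
python3 - <<'E'
from h import *
c=snap('wrist','w8')
E
```

```text
time_s: 22.25
eef_pos: [0.5141, 0.0297, 0.2191]
eef_rot: [0.0, 0.706, 0.708, -0.0]
wrist_force: [0.5, -0.4, 0.2]
opening: 0.001
t 22.25 pos [0.5141 0.0297 0.2191] psi 0.003 tilt [-2.e-04 -4.e-04 -1.e+00] q [-0.17  0.06  1.77 -0.    1.32 -0.18] F [ 0.5 -0.4  0.2] op 0.001
delta cm tool [ 0.53 -0.21 -0.1 ] in final frame [ 0.53 -0.2  -0.09] rotvec [-0.     0.    -0.014]
```

View pics/w8.png

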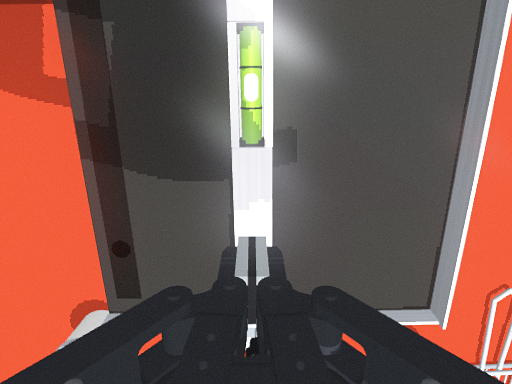

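Run:
```python
from bub import *
show('w8',220,285,10,160,5)
c=load('w8'); g=c['color'][:,249:254].mean(1)
print([(y,g[y].round().astype(int).tolist()) for y in list(range(63,80))+list(range(95,112))])
```

```text
[(63, [233, 254, 134]), (64, [237, 255, 136]), (65, [208, 250, 127]), (66, [119, 129, 116]), (67, [138, 162, 117]), (68, [211, 250, 125]), (69, [236, 255, 131]), (70, [233, 254, 131]), (71, [232, 253, 128]), (72, [231, 253, 120]), (73, [253, 255, 240]), (74, [255, 255, 255]), (75, [255, 255, 255]), (76, [255, 255, 255]), (77, [255, 255, 255]), (78, [255, 255, 255]), (79, [255, 255, 255]), (95, [255, 255, 255]), (96, [254, 255, 254]), (97, [254, 254, 254]), (98, [255, 255, 255]), (99, [255, 255, 255]), (100, [255, 255, 255]), (101, [244, 254, 193]), (102, [228, 253, 117]), (103, [230, 253, 124]), (104, [230, 253, 124]), (105, [231, 254, 124]), (106, [236, 255, 124]), (107, [172, 220, 113]), (108, [101, 104, 105]), (109, [182, 229, 115]), (110, [230, 255, 124]), (111, [198, 241, 112])]
```

View pics/w8_z.png

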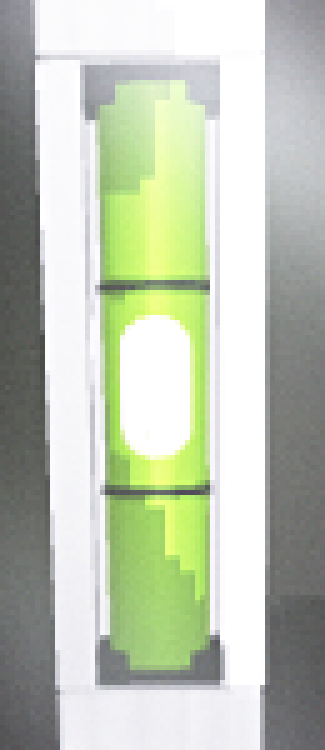

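Run:
```python
from h import *
c=load('w8')
print(onz(c,[(249.5,20),(252,160),(252.5,190),(251,87.4)],.158).round(4))
```

```text
[[0.5126 0.1433 0.158 ]
 [0.5143 0.0617 0.158 ]
 [0.5147 0.0413 0.158 ]
 [0.5136 0.1065 0.158 ]]
```

```bash
python3 -m inch '[{"delta_pos":[0,0.05,1],"rotation":[0,0,0]},{"delta_pos":[0,0,2],"rotation":[0,0,0]},{"delta_pos":[0,0,1.2],"rotation":[0,0,0]},{"delta_pos":[0,0,0.8],"rotation":[0,0,0]},{"delta_pos":[0,0,0],"rotation":[0,0,0]},{"delta_pos":[0,0,0],"rotation":[0,0,0]}]'
python3 -m inch '[{"delta_pos":[0,0,0.3],"rotation":[0,0,0]},{"delta_pos":[0,0,0.2],"rotation":[0,0,0]},{"delta_pos":[0,0,0],"rotation":[0,0,0]}]'
python3 to.py .515 .03 .16 .003
```

```text
time_s: 22.9
eef_pos: [0.5148, 0.0305, 0.1692]
eef_rot: [0.0, 0.706, 0.708, 0.0]
wrist_force: [0.5, 0.2, 0.8]
opening: 0.0
time_s: 23.2
eef_pos: [0.5146, 0.0307, 0.1641]
eef_rot: [0.0, 0.706, 0.709, 0.0]
wrist_force: [-0.8, -1.0, -0.1]
opening: -0.002
t 23.2 pos [0.5146 0.0307 0.1641] psi 0.004 tilt [ 1.e-04 -0.e+00 -1.e+00] q [-0.17  0.12  1.82  0.    1.2  -0.18] F [-0.8 -1.  -0.1] op -0.002
delta cm tool [-0.07  0.04  0.41] in final frame [-0.07  0.04  0.41] rotvec [0.    0.    0.001]
```

```bash
python3 -m inch '[{"delta_pos":[0,0,0.1],"rotation":[0,0,0]},{"delta_pos":[0,0,0.1],"rotation":[0,0,0]},{"delta_pos":[0,0,0],"rotation":[0,0,0]}]'
python3 -m inch '[{"delta_pos":[0,0,0.08],"rotation":[0,0,0]},{"delta_pos":[0,0,0],"rotation":[0,0,0]},{"delta_pos":[0,0,0],"rotation":[0,0,0]}]'
```

```text
time_s: 23.5
eef_pos: [0.5145, 0.0306, 0.162]
eef_rot: [-0.0, 0.706, 0.709, -0.0]
wrist_force: [-0.1, -0.1, -0.2]
opening: -0.002
time_s: 23.8
eef_pos: [0.5146, 0.0306, 0.1613]
eef_rot: [-0.0, 0.706, 0.709, -0.0]
wrist_force: [0.4, -0.1, -0.5]
opening: 0.001
```

```bash
python3 -m inch '[{"delta_pos":[0,0,0.08],"rotation":[0,0,0]},{"delta_pos":[0,0,0],"rotation":[0,0,0]},{"delta_pos":[0,0,0],"rotation":[0,0,0]}]'
python3 -m inch '[{"delta_pos":[0,0,0.08],"rotation":[0,0,0]},{"delta_pos":[0,0,0],"rotation":[0,0,0]},{"delta_pos":[0,0,0],"rotation":[0,0,0]}]'
```

```text
time_s: 24.1
eef_pos: [0.5148, 0.0306, 0.161]
eef_rot: [0.0, 0.706, 0.709, 0.0]
wrist_force: [-2.6, 0.5, 5.1]
opening: -0.001
time_s: 24.4
eef_pos: [0.515, 0.0306, 0.161]
eef_rot: [0.0, 0.706, 0.709, 0.0]
wrist_force: [-3.8, 0.2, 10.2]
opening: -0.001
```

```bash
python3 -m inch '[{"delta_pos":[0,-0.05,0],"rotation":[0,0,0]},{"delta_pos":[0,0,0],"rotation":[0,0,0]},{"delta_pos":[0,0,0],"rotation":[0,0,0]},{"delta_pos":[0,0,0],"rotation":[0,0,0]},{"delta_pos":[0,0,0],"rotation":[0,0,0]},{"delta_pos":[0,0,0],"rotation":[0,0,0]},{"delta_pos":[0,0,0],"rotation":[0,0,0]},{"delta_pos":[0,0,0],"rotation":[0,0,0]}]'
python3 - <<'E'
from bub import *
F=[get_obs()['wrist_force'].round(1).tolist()]
snap('wrist','w9'); F.append(get_obs()['wrist_force'].round(1).tolist()); snap('scene','s9'); snap('top','top9'); F.append(get_obs()['wrist_force'].round(1).tolist()); print(F)
E
```

```text
time_s: 25.2
eef_pos: [0.5148, 0.0306, 0.1609]
eef_rot: [0.001, 0.706, 0.709, 0.001]
wrist_force: [-3.0, 0.3, 8.8]
opening: 0.003
[[-3.0, 0.3, 8.8], [-2.1, -0.2, 8.7], [-2.5, 1.1, 9.0]]
```

View pics/w9.png

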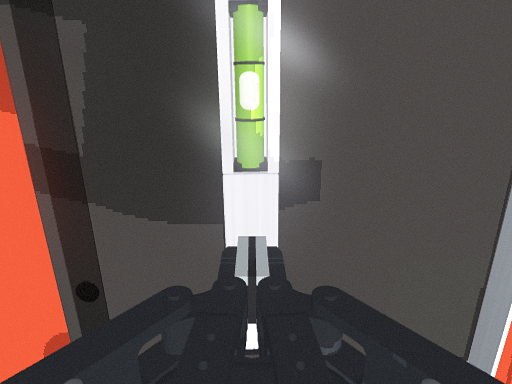

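View pics/top9.png

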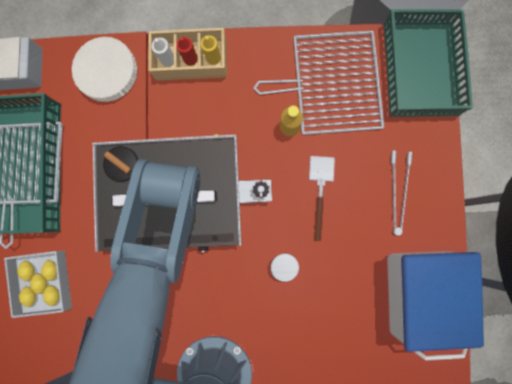

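View pics/s9.png

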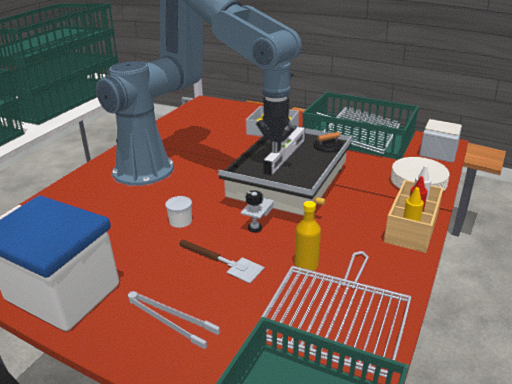

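The bubble (y 72–110) sits midway between the lines (62.5 and 120), and nothing else has moved. I'll trim the push to about 9.8 N and hold it steady.

```bash
python3 -m inch '[{"delta_pos":[0,-0.03,0.02],"rotation":[0,0,0]},{"delta_pos":[0,0,0],"rotation":[0,0,0]},{"delta_pos":[0,0,0],"rotation":[0,0,0]},{"delta_pos":[0,0,0],"rotation":[0,0,0]},{"delta_pos":[0,0,0],"rotation":[0,0,0]},{"delta_pos":[0,0,0],"rotation":[0,0,0]},{"delta_pos":[0,0,0],"rotation":[0,0,0]},{"delta_pos":[0,0,0],"rotation":[0,0,0]}]'
python3 -m inch '[{"delta_pos":[0,0,0],"rotation":[0,0,0]},{"delta_pos":[0,0,0],"rotation":[0,0,0]},{"delta_pos":[0,0,0],"rotation":[0,0,0]},{"delta_pos":[0,0,0],"rotation":[0,0,0]},{"delta_pos":[0,0,0],"rotation":[0,0,0]},{"delta_pos":[0,0,0],"rotation":[0,0,0]},{"delta_pos":[0,0,0],"rotation":[0,0,0]},{"delta_pos":[0,0,0],"rotation":[0,0,0]}]'
python3 - <<'E'
from bub import *
snap('wrist','w10'); c=load('w10'); g=c['color'][:,247:252].mean(1).mean(1).round()
print(list(zip(range(58,126),g[58:126].astype(int).tolist())))
a=load('top0')['color'].astype(int);b=load('top9')['color'].astype(int)
d=np.abs(a-b).sum(2)
for n,(x0,x1,y0,y1) in dict(scraper=(305,340,150,245),tongs=(385,415,145,240),salt=(265,305,250,285),bottle=(275,305,100,140),knob=(238,275,175,205),press=(95,128,140,185)).items(): print(n,(d[y0:y1,x0:x1]>120).sum())
print(get_obs()['wrist_force'])
E
```

```text
time_s: 26.15
eef_pos: [0.5148, 0.0306, 0.1609]
eef_rot: [0.001, 0.706, 0.709, 0.001]
wrist_force: [-2.0, 0.6, 10.2]
opening: 0.0
time_s: 26.95
eef_pos: [0.5147, 0.0306, 0.1609]
eef_rot: [0.001, 0.706, 0.709, 0.001]
wrist_force: [-1.7, 0.8, 9.7]
opening: -0.003
[(58, 170), (59, 171), (60, 158), (61, 114), (62, 96), (63, 99), (64, 140), (65, 173), (66, 168), (67, 167), (68, 168), (69, 167), (70, 163), (71, 218), (72, 251), (73, 253), (74, 252), (75, 253), (76, 253), (77, 253), (78, 253), (79, 253), (80, 253), (81, 253), (82, 253), (83, 253), (84, 253), (85, 253), (86, 253), (87, 253), (88, 253), (89, 253), (90, 253), (91, 253), (92, 253), (93, 253), (94, 253), (95, 253), (96, 253), (97, 253), (98, 253), (99, 253), (100, 253), (101, 253), (102, 252), (103, 252), (104, 251), (105, 249), (106, 249), (107, 248), (108, 246), (109, 235), (110, 190), (111, 170), (112, 173), (113, 172), (114, 174), (115, 174), (116, 175), (117, 178), (118, 165), (119, 123), (120, 105), (121, 125), (122, 165), (123, 172), (124, 171), (125, 172)]
scraper 0
tongs 0
salt 0
bottle 0
knob 25
press 0
[-2.23653734  0.25007066  9.76443378]
```

```bash
python3 -c "
from bench import hand_in; print(hand_in())"
```

```text
the job is handed in; nothing more can be done
None
```

The job is done and handed in at about 27 s. The level stands lengthwise on the bare plate, and the bubble is centred with the arm still pressing.

- **Levelling:** I released the level with the bubble about 14 mm off towards the left end. I then turned the knob about 3.3 rad clockwise in one grip. With nothing touching the level, the bubble came to rest 0.2 mm from the middle.
- **Pressing:** The shut fingers press on the solid top edge about 75 mm right of the vial. The downward force held between 8.7 and 10.2 N, and was 9.8 N at the end. A side force of about 2 N remains. The bubble stayed within about 0.4 mm of the middle, where 3 mm is allowed.
- **Other items:** Comparing the top view from the start with one taken while pressing shows no change at the scraper, tongs, salt tub, oil bottle or grill press. The griddle looks unmoved to the eye, but I did not measure its position again. The turned knob is the only spot that changed.
- **Side loads on the knob:** My first two tries at closing on the knob were slightly off centre and pushed it sideways with up to 7 N, so I re-centred before gripping. While turning, the side force briefly reached about 9 N, and I eased it off each time.

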